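Unclamp the espresso kit and set it out for the first shot

TASK

Set out the espresso kit for the first shot: flip the press lever all the way up and over so that it stays open, then take the stack beneath it apart from the top. Stand the tamper in the dished wooden stand, put the dosing ring over the peg of the other wooden stand, and last set the empty portafilter gently on the middle of the scale's weighing plate for taring. Leave the white mug and the red-lidded coffee jar beside the work where they are.

Things in the scene. Friction and masses are not known exactly. Their poses are not given: they have to be found in the camera images.
- lever (a joint): Hold-down lever of the fixed steel press, rad: 0 = clamped, arm level over the stack, rubber foot on the tamper; grows as its free end swings up and back over the column behind the stack, to the stop at 2.4. A spring holds it down (about 2 N at the grip); past about 1.3 it is thrown on to the stop and stays. Hinge pin 150 mm above the worktop, 85 mm behind the stack's axis; column to 162 mm high.
- lever_grip (a point): Middle of the lever's black round grip: a cylinder 18 mm in diameter, 66 mm long, along the lever. Clamped, it is 150 mm above the worktop and 55 mm in front of the stack's axis; its x axis points level to the hinge pin, 140 mm away, y lies along the pin, z up. It turns with the lever.
- tamper: Tamper, top of the stack, 66 mm high, 0.3 kg: steel base 45 mm in diameter, 14 mm high, steel flange 58 mm in diameter (from 14 to 18 mm), dark wooden knob 32 mm in diameter (from 30 to 66 mm). Origin: centre of the base's underside, z up its axis. At first the flange rests on the dosing ring, the base hanging inside it, origin 64 mm above the worktop.
- dosing_ring: Dosing ring, second in the stack: an aluminium tube open at both ends, 62 mm outside, 34 mm high, 54 mm bore, 0.11 kg; its lowest 4 mm are a narrower collar (45 mm outside, 39 mm bore) that sits loosely inside the portafilter's mouth. Origin: centre of the collar's underside, z up. At first the origin is 44 mm above the worktop.
- portafilter: Portafilter, lowest of the stack, 0.45 kg: steel cup 65 mm in diameter, 36 mm high; dark wooden handle 25 mm thick along its own -x, from 57 to 154 mm from the cup's axis, about 25 mm up; lugs 18 mm wide near the rim at +x and -x, to 39 mm from the axis. Origin: centre of the cup's underside, z up; at first 12 mm above the worktop, on the press's foot plate. Stable on the cup alone.
- tamper_stand: Dished round wooden stand, 90 mm in diameter, 16 mm high, fixed: a flat well 68 mm in diameter whose floor is 9 mm above the worktop. The tamper's place. Origin: centre of the underside.
- ring_stand: Round wooden stand with a peg, 90 mm in diameter, fixed: disc 10 mm high, in its middle a round tapered peg 29 mm thick at the foot, 18 mm at the top, 31 mm above the worktop. The dosing ring's place: over the peg, lying on the disc. Origin: centre of the underside.
- scale: Flat white kitchen scale, 165 (x) x 205 (y) x 22 mm, fixed. Origin: centre of the underside. The weighing plate is flat, its top 22 mm above the worktop, 130 (x) x 190 (y) mm; its middle lies at x = +14 mm, y = 0 in the scale's frame. The portafilter's place.
- mug: White speckled mug near the work, 94 mm high, 81 x 120 mm with its handle, bystander. Origin: middle of its footprint (handle included), underside.
- coffee_jar: Clear jar with a red lid near the work (not the one far to the left by the toaster), 81 mm in diameter, 163 mm high, bystander. Origin: centre of the underside.
There are look-alikes about, which are no part of the job. Leave any green look-alike of the ring_stand alone. There is more than one size of the dosing_ring; the job needs the larger.

How it is judged (in metres and radians):
On the way, in this order (a step that is already met when the one before it is completed fails the run):
1. the lever is flipped up and over and stays open (value of joint lever above 2 rad), for 0.2 s.
2. the tamper stands in the dished stand (horizontal distance between tamper and tamper_stand below 0.012 m and z of tamper in the frame of tamper_stand below 0.012 m and angle between tamper's own z axis and vertical below 0.1 rad), for 0.2 s.
3. the dosing ring lies over the peg of its stand (horizontal distance between dosing_ring and ring_stand below 0.012 m and z of dosing_ring in the frame of ring_stand below 0.013 m and angle between dosing_ring's own z axis and vertical below 0.1 rad), for 0.2 s.
At the end, for the whole second after the job is handed in: Lever open (over 2.0 rad); tamper upright on the floor of the dished stand and dosing ring flat on the peg stand's disc, each within 12 mm of the stand's centre; portafilter level on the weighing plate, within 20 mm of its middle in x and y; all released and at rest (all of step 2 and all of step 3 and value of joint lever above 2 rad and x of portafilter in the frame of scale between -0.006 and 0.034 m and y of portafilter in the frame of scale between -0.02 and 0.02 m and z of portafilter in the frame of scale between 0.019 and 0.025 m and angle between portafilter's own z axis and vertical below 0.06 rad and linear speed of each of tamper, dosing_ring, portafilter below 0.02 m/s); the robot touches nothing.
It fails at once if the tamper, the dosing ring or the portafilter is tipped over (angle between any of tamper, dosing_ring, portafilter's own z axis and vertical above 0.9 rad).
It fails at once if the mug or the coffee jar is pushed away (over 25 mm) (distance of any of mug, coffee_jar from where it was at the start of the episode above 0.025 m).
It fails at once if the scale is overloaded (more than 80 N) (contact force between scale and anything else above 80 N).
It fails at once if the portafilter is dropped (falls free of the fingers by more than about 12 mm) (linear speed of portafilter above 0.5 m/s and contact force between the fingers and portafilter below 0.1 N).
It also fails if it takes over 109 s, if anything falls off the work surface, if the arm or the gripper's body presses on something with over 40 N, if the wrist force passes 120 N, or if a joint passes its speed limit or range.

ROBOT

A 6-joint arm with a two-finger parallel gripper is mounted at the origin on a cart in front of the work surface, level with it; the furniture and walls round the work are solid. World frame = base frame: x ahead of the robot, y to its left, z up, the work surface at z = 0. Lengths are in mm, angles in rad, forces in N, time in s.
With the tool pointing down it reaches from about 275 to 1000 mm from the base axis. Payload 8.4 kg.
Tool frame: the origin (TCP) lies midway between the tips of the shut fingers; the grasp point (between the pads) lies 19 mm behind it (grip_depth is the z of the grasp point in the tool frame, in mm); z points along the fingers, y is the line along which they close (so a half turn about z gives the same grasp; the last joint's range is limited). The gripper opens to 85 mm and grips with 20 to 120 N. Pads are 22 mm wide; open, the fingers measure 114 mm over their backs; the gripper's body (76 mm by 85 mm) begins 54 mm behind the grasp point. The pads swing forward as they close: fully open they stand 13 mm farther back than shut.
Start: joints at [-1.152, 0.353, 1.633, -0, 1.155, -0.002], TCP at [255.306, -570.48, 231.281] pointing down, gripper open.
Joint ranges: [-2.63, 2.63], [-0.92, 2.1], [0.06, 2.66], [-1.3, 4.44], [0, 2.69], [-3.02, 3.02]. Speed limits (rad/s): [2.22, 2.22, 2.79, 3.14, 3.14, 3.14].

INTERFACE

Orientations are given as a unit quaternion [w, x, y, z].
In Python, from plant import * gives the robot as it stands.
- The arm moves only by the tool step_arm, never from a script. Its argument "targets" is a list of rows, each an object with "offset": the shift along the tool's x, y, z in units of 0.02 m (1.0 is 0.02 m), a list of three; "rot": the turn, a rotation vector about the tool's x, y, z in units of pi/2 rad (1.0 is pi/2 rad), a list of three. A call has 1 to 10 rows; each row shifts and turns the commanded pose from where the row before left it, along the tool's axes as they then stand; what a row does not reach is not made up. A row lasts 1/10 s, in which the tool goes at most 50 mm and 8.59 degrees, less where a joint would pass 70% of its speed; a pose out of reach is approached as far as the arm can. A call with a number of a shift or a turn outside -1 to 1 is refused whole. A call with a gripper value outside its range is refused whole. "gripper" is the finger opening in mm, from 0 to 85.4, set as the call begins (left out, the last holds). The fingers move at their own pace and stop on an object; "grip_force" is the grip in N (left out, the last holds). Time passes only in rows, so rows that do not move let the fingers close. It gives the time, the measured TCP pose, the force, the opening and the grip force at its end, in the units of the state.
- sense(): the state, without advancing time (a new reading comes with each control period).
- get_image(name): name is "side" or "top"; returns the picture (400x640x3 uint8, blue, green, red); there is no depth.
- camera_params(name): a dict with "fx", "fy", "cx", "cy" (pixels), "T" (4x4, takes a point from camera to world coordinates). Camera axes: x right, y down, z forward; pixel columns grow to the right and rows downward; lengths in mm; the calibration is good to about 2 mm. A picture is of the moment at which its call begins. camera_params takes no time and is no camera call.
- hand_in(): hands the job in; it is judged then, once.
Trained networks look in the newest picture that a camera, given by its name, has taken for a name from the list of things; names that differ only in an ending like _2 or _b are one class to them, and where a whole thing is asked for, a point or a joint stands for the part that bears it (a point fixed in the world has none). Each returns a list of dicts, best first, with "confidence" (0 to 1); they miss things now and then, are a little off and sometimes report something else, mostly with a low value. They report only what shows in the picture. A call takes as long as a camera call. They do not tell look-alikes from the thing itself.
- spot_in(camera, label): "position" ([x, y, z] in mm, in world coordinates, good to about 4 mm: the middle of the surface that is visible of it).
The state is a dict: "time_s": time; "joint_positions": joint angles; "joint_velocities": joint speeds; "joint_efforts": joint torques, N m; "ee_pos": TCP position; "eef_rot": TCP orientation; "wrist_force": force on the tool from outside, world axes, zero at the start; "wrist_torque": the same for the moment, N m; "width": finger opening in mm; "gripper_force": force on a finger pad.
Only numpy, scipy, OpenCV 4.12 (cv2) and the standard library are available. Lean on these libraries where they do the work, as an engineer would, in place of code of your own. Each camera call takes 0.05 s, during which the arm holds its last target. There are 200 camera calls.

## Working session

There is one attempt and no reset: what is moved stays moved. The work goes in short steps, Python scripts to look and compute and a tool call to move; the robot and the scene stay as the last step left them, time stands still between calls to the robot, and variables do not carry over. Pictures are saved under pics/ and viewed, at most 18 in all, crops included, and the job is handed in when it is done.

Besides the shell and the picture viewer there is one more tool, called after ">>>" as a command line: name --argument value ..., lists and objects as JSON in quotes. step_arm: Moves the arm, as the interface text tells. Shifts and turns lie within -1 to 1; 1 stands for 0.02 m of shift or pi/2 rad of turn. Its arguments: {"type":"object","properties":{"targets":{"type":"array","items":{"type":"object","properties":{"offset":{"type":"array","items":{"type":"number"}},"rot":{"type":"array","items":{"type":"number"}}}}},"gripper":{"type":"number"},"grip_force":{"type":"number"}},"required":["targets"]}

```bash
mkdir -p pics; ls
python3 - <<'E'
from plant import *
import cv2
for c in ("side","top"):
    cv2.imwrite(f"pics/{c}0.png",get_image(c))
    p=camera_params(c);print(c,p["fx"],p["cx"],p["cy"],p["T"])
    for n in ["lever_grip","lever","tamper","dosing_ring","portafilter","tamper_stand","ring_stand","scale","mug","coffee_jar"]:
        try: print(n,[([round(float(v)) for v in d["position"]],round(d["confidence"],2)) for d in spot_in(c,n)[:4]])
        except Exception as e: print(n,e)
s=sense();print(s)
E
```

```text
pics
side 390.1670153947943 323.74374916600146 197.50994275079182 [[ 9.99802635e-01  5.66649559e-03 -1.90416079e-02  5.86911634e+02]
 [ 1.84536359e-02 -6.19912677e-01  7.84453782e-01 -7.97926571e+02]
 [-7.35903022e-03 -7.84650345e-01 -6.19894895e-01  7.17369234e+02]
 [ 0.00000000e+00  0.00000000e+00  0.00000000e+00  1.00000000e+00]]
lever_grip [([522, -294, 158], 0.66)]
lever [([518, -294, 159], 0.93)]
tamper [([516, -293, 83], 0.56)]
dosing_ring [([354, -298, 12], 0.61), ([516, -311, 68], 0.59)]
portafilter [([494, -303, 42], 0.63)]
tamper_stand [([434, 102, 12], 0.59)]
ring_stand [([388, -50, 10], 0.91), ([490, 279, 8], 0.54)]
scale [([568, -60, 20], 0.96), ([488, 277, 10], 0.25)]
mug [([666, 159, 67], 0.67), ([431, 103, 11], 0.23)]
coffee_jar [([762, -193, 120], 0.65)]
top 406.21622810656334 320.35011783965354 198.95074820638672 [[ 1.88914919e-01 -9.43654209e-01  2.71712875e-01  2.57299221e+02]
 [-9.81961364e-01 -1.83770371e-01  4.45009028e-02 -8.92088291e+01]
 [ 7.93931157e-03 -2.75218430e-01 -9.61348939e-01  1.25110855e+03]
 [ 0.00000000e+00  0.00000000e+00  0.00000000e+00  1.00
[... 515 characters left out ...]
+00,  3.53029753e-01,  1.63340807e+00, -2.49457382e-05,
        1.15518851e+00, -2.39492554e-03]), 'joint_velocities': array([-5.95236802e-04,  1.75460011e-03,  1.92865753e-03, -1.08008290e-03,
        8.55366030e-05,  6.18214316e-04]), 'joint_efforts': array([ 3.65185224e-04, -6.05180240e+01, -3.42441487e+01, -2.98979676e-04,
        1.17855136e-03, -2.05502636e-05]), 'ee_pos': array([ 255.3232977 , -570.46862142,  231.25891488]), 'eef_rot': array([-1.41193860e-05,  9.77942560e-01,  2.08874002e-01, -1.46426894e-05]), 'wrist_force': array([-0.20683114, -1.36910576,  0.25395012]), 'wrist_torque': array([-0.01124573,  0.01046323,  0.0030925 ]), 'gripper_force': 0.0, 'width': 85.64472672249137}
```

View pics/side0.png

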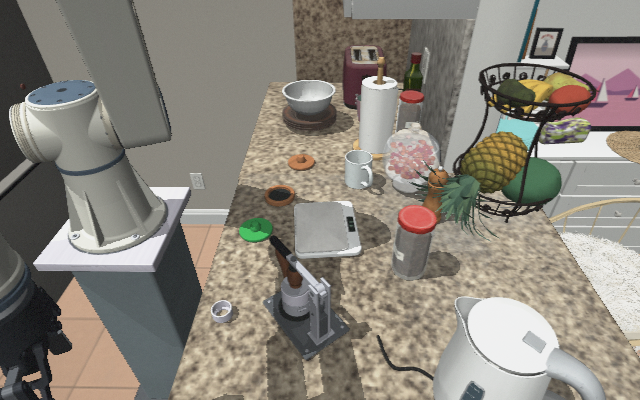

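View pics/top0.png

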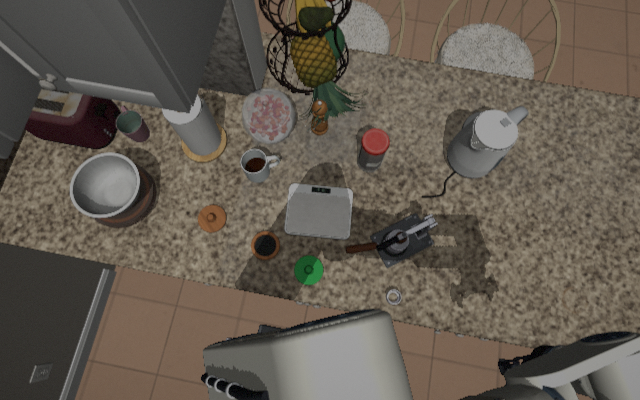

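Run:
```python
import cv2
a=cv2.imread("pics/top0.png")[90:290,300:500]
b=cv2.imread("pics/side0.png")[150:350,180:380]
cv2.imwrite("pics/crop0.png",cv2.hconcat([cv2.resize(x,(400,400),interpolation=cv2.INTER_CUBIC) for x in (a,b)]))
```

```text
(no output)
```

View pics/crop0.png

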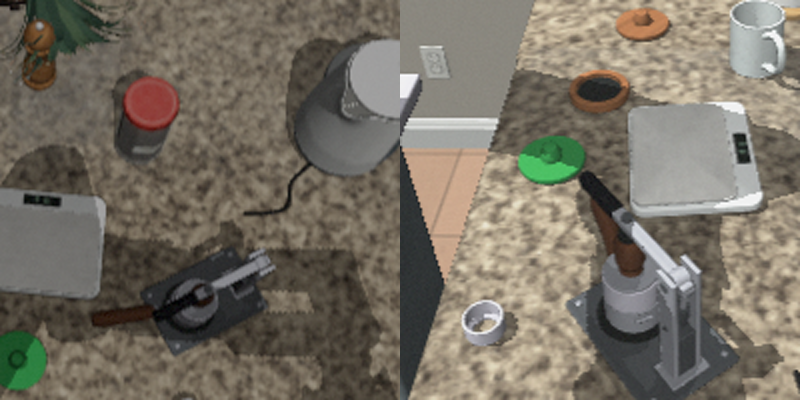

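The side picture shows the press at about (305,300), and the portafilter handle points up-left to (273,238). The tamper stand (dished) is at (279,196), the scale at (326,228), the mug at (359,168) and the jar at (411,243).

- **Ring stand candidates:** the green one at (256,230) is the look-alike. The orange-brown one at (301,162) is the one to use.
- **Dosing ring candidates:** the small ring at (221,311) is the decoy. The larger ring in the stack at (297,290) is the one to use.
- **Jar candidates:** the jar at (411,243) is the bystander.

Run:
```python
import cv2,numpy as np
t=cv2.imread("pics/top0.png");s=cv2.imread("pics/side0.png")
def crop(im,x,y,w,h,k):
    c=cv2.resize(im[y:y+h,x:x+w],None,fx=k,fy=k,interpolation=cv2.INTER_CUBIC)
    c=cv2.convertScaleAbs(c,alpha=1.4,beta=15)
    for i in range(0,w,10): cv2.line(c,(i*k,0),(i*k,6 if i%50 else 14),(0,255,255),1)
    for i in range(0,h,10): cv2.line(c,(0,i*k),(6 if i%50 else 14,i*k),(0,255,255),1)
    return c
cv2.imwrite("pics/c1.png",crop(t,340,205,110,70,7))
cv2.imwrite("pics/c2.png",crop(s,255,225,130,100,6))
a=crop(t,190,170,200,150,4)
cv2.imwrite("pics/c3.png",a[:, :])
```

```text
(no output)
```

View pics/c1.png

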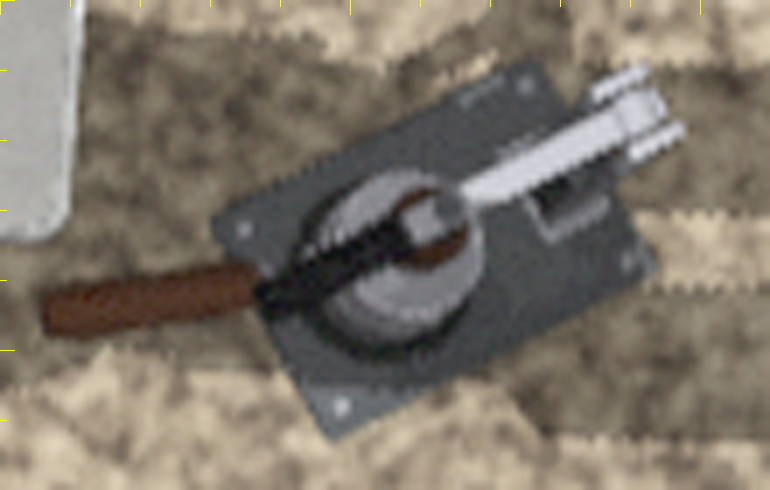

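View pics/c2.png

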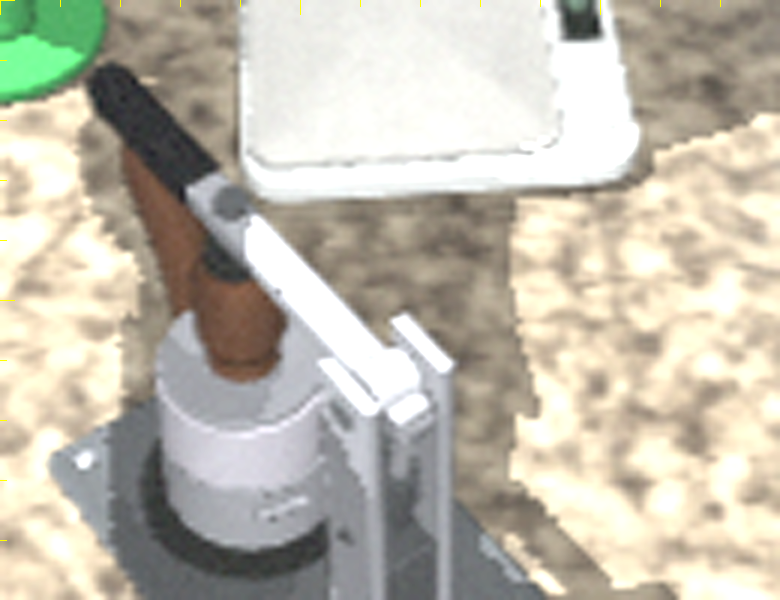

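View pics/c3.png

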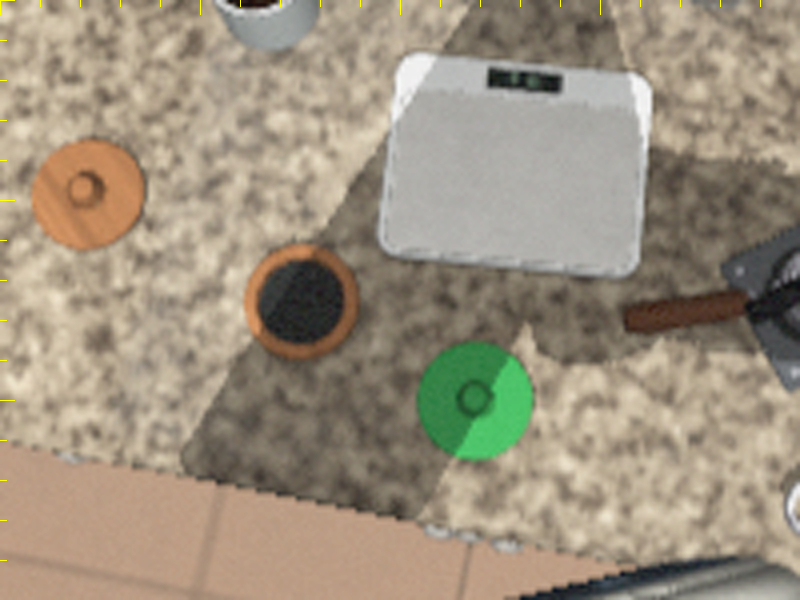

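c1 and c2 show the following:
- **Lever grip:** the black grip centre is at top (387.4,243.6) and side (280,245.8).
- **Hinge:** top (431.4,220.7), side (321.3,288.3).
- **Ring rim:** top (397.9,241.1), side (294.8,286.3).

c3 shows the brown peg stand at (212,218), the dished stand at (265.5,245) and the plate middle at (319,215).

```bash
cat > h.py <<'E'
from plant import *
import cv2,numpy as np
from scipy.optimize import least_squares
from scipy.spatial.transform import Rotation as R
C={c:camera_params(c) for c in("side","top")}
def ray(c,uv,z):
    p=C[c];T=np.array(p["T"]);d=T[:3,:3]@np.array([(uv[0]-p["cx"])/p["fx"],(uv[1]-p["cy"])/p["fy"],1]);o=T[:3,3]
    return o+d*(z-o[2])/d[2]
def proj(c,P):
    p=C[c];q=np.linalg.inv(np.array(p["T"]))@np.append(P,1);return np.array([p["fx"]*q[0]/q[2]+p["cx"],p["fy"]*q[1]/q[2]+p["cy"]])
def S():
    s=sense();w,x,y,z=s["eef_rot"];r=R.from_quat([x,y,z,w]);return s,np.array(s["ee_pos"]),r
def delta(P,yaw):
    """units to go to tcp P (mm) pointing down with tool y at world angle yaw (deg)"""
    s,p,r=S();y=np.array([np.cos(np.radians(yaw)),np.sin(np.radians(yaw)),0]);z=np.array([0,0,-1.])
    g=R.from_matrix(np.c_[np.cross(y,z),y,z]);rv=(r.inv()*g).as_rotvec()/(np.pi/2)
    return r.inv().apply(np.array(P)-p)/20,rv
E
python3 - <<'E'
from h import *
np.set_printoptions(precision=1,suppress=True)
L=[("grip",(387.4,243.6),(280,245.8),150),("hinge",(431.4,220.7),(321.3,288.3),150),("ring",(397.9,241.1),(294.8,286.3),79),
("hEnd",(345.7,248.7),None,37),("hIn",(376,245.2),None,37),("plate",(318.9,214.8),None,22)]
for n,t,s,z in L: print(n,ray("top",t,z),s and ray("side",s,z))
corn=[(408,92),(640,105),(382,250),(632,270)]
for c in corn: print("corner",ray("top",(c[0]/4+190,c[1]/4+170),22))
for c,boxes in (("top",{"tst":(245,225,290,268),"rst":(190,195,235,240)}),("side",{"tst":(258,180,300,212),"rst":(283,150,320,175)})):
    im=cv2.imread(f"pics/{c}0.png");h=cv2.cvtColor(im,cv2.COLOR_BGR2HSV)
    for n,(a,b,d,e) in boxes.items():
        m=cv2.inRange(h[b:e,a:d],(3,110,60),(16,255,255))
        cs,_=cv2.findContours(m,cv2.RETR_EXTERNAL,cv2.CHAIN_APPROX_NONE);k=max(cs,key=cv2.contourArea)
        el=cv2.fitEllipse(cv2.convexHull(k));u=np.array(el[0])+(a,b)
        print(n,c,u,el[1],ray(c,u,16 if n=="tst" else 10), ray(c,u,8 if n=="tst" else 5))
E
```

```text
grip [ 478.8 -242.4  150. ] [ 483.6 -238.9  150. ]
hinge [ 565.8 -353.5  150. ] [ 570.  -345.3  150. ]
ring [ 506.2 -281.4   79. ] [ 513.4 -284.3   79. ]
hEnd [ 462.3 -137.2   37. ] None
hIn [ 490.1 -225.1   37. ] None
plate [553.4 -37.6  22. ] None
corner [606.8  59.3  22. ]
corner [ 631.3 -122.5   22. ]
corner [478.9  52.5  22. ]
corner [ 500.2 -138.7   22. ]
tst top [265.  244.9] (27.981861114501953, 28.872650146484375) [430.3 106.7  16. ] [431.4 108.    8. ]
rst top [211.6 218.2] (26.76272201538086, 28.804683685302734) [481.5 290.5  10. ] [482.4 292.1   5. ]
tst side [279.3 195.1] (21.383142471313477, 29.896608352661133) [435.1  99.7  16. ] [433.3 109.9   8. ]
rst side [300.8 161.8] (15.843076705932617, 26.07291603088379) [485.7 287.3  10. ] [485. 295.   5.]
```

Run:
```python
from h import *
for y in(38.7,-141.3): print(delta((481,-241,210),y))
```

```text
(array([ 17.02921841, -10.42615279,   1.06291019]), array([-2.83656770e-05, -9.38525976e-06, -1.16208058e+00]))
(array([ 17.02921841, -10.42615279,   1.06291019]), array([-8.75378736e-06,  2.64571371e-05,  8.37919423e-01]))
```

>>> step_arm --targets '[{"offset": [1, -0.61, 0], "rot": [0, 0, 0]}, {"offset": [1, -0.61, 0], "rot": [0, 0, 0]}, {"offset": [1, -0.61, 0], "rot": [0, 0, 0]}, {"offset": [1, -0.61, 0], "rot": [0, 0, 0]}, {"offset": [1, -0.61, 0], "rot": [0, 0, 0]}, {"offset": [1, -0.61, 0], "rot": [0, 0, 0]}, {"offset": [1, -0.61, 0], "rot": [0, 0, 0]}, {"offset": [1, -0.61, 0], "rot": [0, 0, 0]}, {"offset": [1, -0.61, 0], "rot": [0, 0, 0]}, {"offset": [1, -0.61, 0], "rot": [0, 0, 0]}]' --gripper 85 --grip_force 40

```text
time_s: 2.1
ee_pos: [388.6, -376.6, 231.4]
eef_rot: [0.0, 0.978, 0.209, 0.0]
wrist_force: [0.2, 0.1, -0.1]
width: 85.1
gripper_force: 0.0
```

>>> step_arm --targets '[{"offset": [1, -0.61, 0.15], "rot": [0, 0, 0]}, {"offset": [1, -0.61, 0.15], "rot": [0, 0, 0]}, {"offset": [1, -0.61, 0.15], "rot": [0, 0, 0]}, {"offset": [1, -0.61, 0.15], "rot": [0, 0, 0]}, {"offset": [1, -0.61, 0.15], "rot": [0, 0, 0]}, {"offset": [1, -0.61, 0.15], "rot": [0, 0, 0]}, {"offset": [1, -0.61, 0.15], "rot": [0, 0, 0]}]'

```text
time_s: 2.8
ee_pos: [481.5, -241.5, 210.3]
eef_rot: [0.0, 0.978, 0.209, 0.0]
wrist_force: [-0.4, -1.0, -0.4]
width: 85.1
gripper_force: 0.0
```

>>> step_arm --targets '[{"offset": [0, 0, 0], "rot": [0, 0, -0.09]}, {"offset": [0, 0, 0], "rot": [0, 0, -0.09]}, {"offset": [0, 0, 0], "rot": [0, 0, -0.09]}, {"offset": [0, 0, 0], "rot": [0, 0, -0.09]}, {"offset": [0, 0, 0], "rot": [0, 0, -0.09]}, {"offset": [0, 0, 0], "rot": [0, 0, -0.09]}, {"offset": [0, 0, 0], "rot": [0, 0, -0.09]}, {"offset": [0, 0, 0], "rot": [0, 0, -0.09]}, {"offset": [0, 0, 0], "rot": [0, 0, -0.09]}, {"offset": [0, 0, 0], "rot": [0, 0, -0.09]}]'

```text
time_s: 3.8
ee_pos: [481.0, -242.3, 210.4]
eef_rot: [0.0, 0.606, 0.796, 0.0]
wrist_force: [0.7, -0.1, 0.3]
width: 85.0
gripper_force: 0.0
```

>>> step_arm --targets '[{"offset": [0, 0, 0], "rot": [0, 0, -0.09]}, {"offset": [0, 0, 0], "rot": [0, 0, -0.09]}, {"offset": [0, 0, 0], "rot": [0, 0, -0.08]}, {"offset": [0, 0, 0], "rot": [0, 0, 0]}]'

```text
time_s: 4.2
ee_pos: [480.9, -242.3, 210.3]
eef_rot: [0.0, 0.434, 0.901, 0.0]
wrist_force: [-0.1, 0.3, 0.9]
width: 85.0
gripper_force: 0.0
```

Run:
```python
from h import *
print(delta((481,-241,131),38.7)); cv2.imwrite("pics/t1.png",get_image("top"));print(sense()["time_s"])
a=get_image("side")
cv2.imwrite("pics/p1.png",cv2.resize(a[150:350,200:400],(600,600),interpolation=cv2.INTER_CUBIC))
```

```text
(array([0.04935665, 0.04230655, 3.96659315]), array([ 3.57303459e-05,  4.83775671e-05, -9.80471376e-04]))
4.25
```

View pics/p1.png

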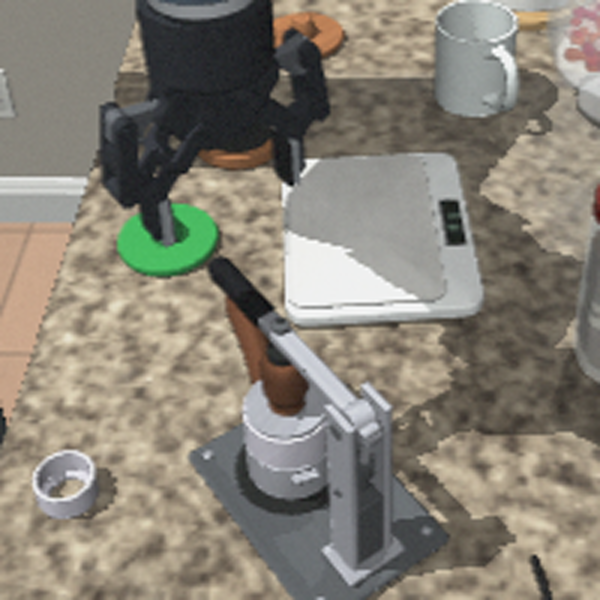

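The gripper, at crop (230,180), straddles the lever grip at (245,285). Now I'll descend and close.

>>> step_arm --targets '[{"offset": [0, 0, 1], "rot": [0, 0, 0]}, {"offset": [0, 0, 1], "rot": [0, 0, 0]}, {"offset": [0, 0, 1], "rot": [0, 0, 0]}, {"offset": [0, 0, 0.95], "rot": [0, 0, 0]}, {"offset": [0, 0, 0], "rot": [0, 0, 0]}]'

```text
time_s: 4.8
ee_pos: [479.4, -241.5, 129.1]
eef_rot: [-0.002, 0.436, 0.9, 0.0]
wrist_force: [0.1, 0.5, -0.2]
width: 85.1
gripper_force: 0.0
```

>>> step_arm --targets '[{"offset": [0, 0, 0], "rot": [0, 0, 0]}, {"offset": [0, 0, 0], "rot": [0, 0, 0]}, {"offset": [0, 0, 0], "rot": [0, 0, 0]}, {"offset": [0, 0, 0], "rot": [0, 0, 0]}, {"offset": [0, 0, 0], "rot": [0, 0, 0]}, {"offset": [0, 0, 0], "rot": [0, 0, 0]}, {"offset": [0, 0, 0], "rot": [0, 0, 0]}, {"offset": [0, 0, 0], "rot": [0, 0, 0]}]' --gripper 8 --grip_force 25

```text
time_s: 5.6
ee_pos: [482.8, -241.4, 132.2]
eef_rot: [0.001, 0.435, 0.9, 0.001]
wrist_force: [5.4, 8.0, 3.6]
width: 17.1
gripper_force: 26.3
```

Run:
```python
from h import *
s=sense();print(s["width"],s["gripper_force"],s["wrist_force"],s["ee_pos"])
# arc in tool frame: tool x,z
_,p,r=S();print(r.as_matrix().round(3))
prev=None
for d in range(0,86,8):
    f=np.radians(d);u=np.array([-.625,.78,0]);q=140*(np.cos(f)*u+np.sin(f)*np.array([0,0,1]))
    if prev is not None: print(d,(r.inv().apply(q-prev)/20).round(2))
    prev=q
```

```text
17.11978212501807 26.331977248191833 [5.39171214 7.9616332  3.55885135] [ 482.76281806 -241.38584146  132.20802195]
[[-0.622  0.783  0.004]
 [ 0.783  0.622  0.001]
 [-0.001  0.004 -1.   ]]
8 [-0.07  0.   -0.97]
16 [-0.2   0.   -0.95]
24 [-0.34  0.   -0.92]
32 [-0.46  0.01 -0.86]
40 [-0.57  0.01 -0.79]
48 [-0.68  0.01 -0.7 ]
56 [-0.77  0.01 -0.6 ]
64 [-0.85  0.01 -0.49]
72 [-0.91  0.01 -0.36]
80 [-0.95  0.01 -0.23]
```

>>> step_arm --targets '[{"offset": [-0.07, 0, -0.97], "rot": [0, 0, 0]}, {"offset": [-0.2, 0, -0.95], "rot": [0, 0, 0]}, {"offset": [-0.34, 0, -0.92], "rot": [0, 0, 0]}, {"offset": [-0.46, 0, -0.86], "rot": [0, 0, 0]}, {"offset": [-0.57, 0, -0.79], "rot": [0, 0, 0]}]'

```text
time_s: 6.1
ee_pos: [502.6, -267.0, 222.0]
eef_rot: [0.001, 0.435, 0.901, 0.001]
wrist_force: [8.7, 2.9, -8.8]
width: 16.9
gripper_force: 26.6
```

>>> step_arm --targets '[{"offset": [-0.68, 0, -0.7], "rot": [0, 0, 0]}, {"offset": [-0.77, 0, -0.6], "rot": [0, 0, 0]}, {"offset": [-0.85, 0, -0.49], "rot": [0, 0, 0]}, {"offset": [-0.91, 0, -0.36], "rot": [0, 0, 0]}, {"offset": [-0.95, 0, -0.23], "rot": [0, 0, 0]}, {"offset": [0, 0, 0], "rot": [0, 0, 0]}]'

```text
time_s: 6.7
ee_pos: [554.7, -334.0, 269.3]
eef_rot: [0.001, 0.435, 0.901, 0.0]
wrist_force: [2.5, 2.6, 3.2]
width: 17.0
gripper_force: 28.4
```

Run:
```python
from h import *
s=sense();print(s["width"],s["gripper_force"],s["wrist_force"],s["ee_pos"],s["time_s"])
a=get_image("side")
cv2.imwrite("pics/p2.png",cv2.resize(a[100:350,200:400],(480,600),interpolation=cv2.INTER_CUBIC))
```

```text
16.973746382350097 28.39900106191635 [2.49855758 2.60451594 3.16950163] [ 554.70378793 -333.95958864  269.2908892 ] 6.7
```

View pics/p2.png

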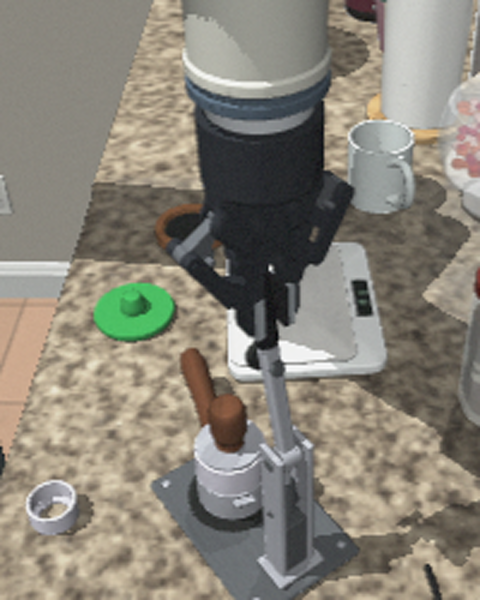

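The lever is held nearly upright, from crop (285,450) to (265,340). I'll take it a little past centre, then release it.

>>> step_arm --targets '[{"offset": [-0.97, 0, -0.1], "rot": [0, 0, 0]}, {"offset": [-0.97, 0, 0.03], "rot": [0, 0, 0]}, {"offset": [0, 0, 0], "rot": [0, 0, 0]}]'

```text
time_s: 7.05
ee_pos: [578.1, -364.1, 269.9]
eef_rot: [0.001, 0.435, 0.901, -0.0]
wrist_force: [2.2, -0.0, 1.4]
width: 16.7
gripper_force: 24.4
```

>>> step_arm --targets '[{"offset": [0, 0, 0], "rot": [0, 0, 0]}, {"offset": [0, 0, 0], "rot": [0, 0, 0]}, {"offset": [0, 0, 0], "rot": [0, 0, 0]}, {"offset": [0, 0, 0], "rot": [0, 0, 0]}, {"offset": [0, 0, 0], "rot": [0, 0, 0]}, {"offset": [0, 0, -1], "rot": [0, 0, 0]}, {"offset": [0, 0, -1], "rot": [0, 0, 0]}, {"offset": [0, 0, -1], "rot": [0, 0, 0]}]' --gripper 85

```text
time_s: 7.85
ee_pos: [577.1, -363.3, 330.7]
eef_rot: [-0.0, 0.434, 0.901, -0.0]
wrist_force: [0.1, 0.3, -0.2]
width: 84.9
gripper_force: 0.0
```

Run:
```python
from h import *
for c in("side","top"):
    a=get_image(c);cv2.imwrite(f"pics/{c}2.png",a)
    for n in("tamper","dosing_ring","lever"): print(c,n,[(np.round(d["position"]),round(d["confidence"],2)) for d in spot_in(c,n)[:2]])
a=cv2.imread("pics/side2.png")[150:350,220:420];b=cv2.imread("pics/top2.png")[190:290,340:440]
cv2.imwrite("pics/p3.png",cv2.hconcat([cv2.resize(x,(400,400),interpolation=cv2.INTER_CUBIC) for x in(a,b)]))
s,p,r=S();print(s["time_s"],p)
```

```text
side tamper [(array([ 515., -289.,   84.]), 0.91)]
side dosing_ring [(array([ 356., -300.,   13.]), 0.7), (array([ 517., -311.,   68.]), 0.54)]
side lever [(array([ 605., -410.,  231.]), 0.75), (array([ 764., -191.,  116.]), 0.23)]
top tamper []
top dosing_ring []
top lever []
8.25 [ 576.85526496 -363.14100999  328.74714959]
```

View pics/p3.png

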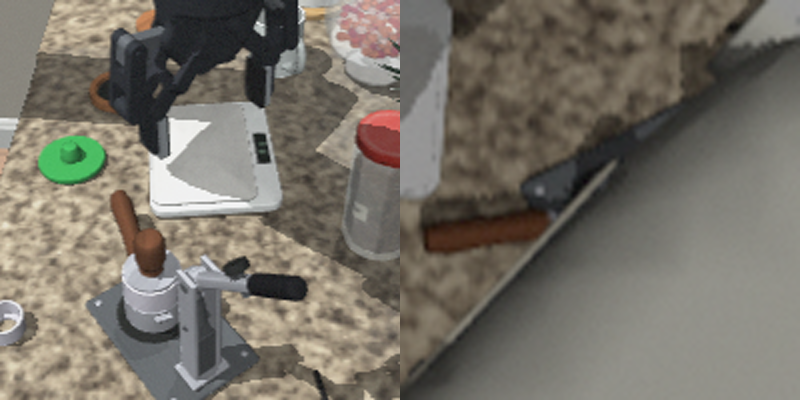

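The lever lies back past the column, from crop (200,275) to (300,288). The knob is at crop (150,250), which is side pixel (295,275).

Run:
```python
from h import *
h=cv2.cvtColor(cv2.imread("pics/side2.png"),cv2.COLOR_BGR2HSV)[262:290,280:310]
m=cv2.inRange(h,(3,110,30),(16,255,255));n,l,st,ce=cv2.connectedComponentsWithStats(m);print(st[1:],ce[1:]+(280,262))
best=None
for x in(512,514,516,518):
  print(x,[proj("side",(x,-283.5,z)).round(1) for z in(130,112,94)])
for w in ((295,268.5),): print(ray("side",w,130))
print(delta((515,-284,190),38.7))
```

```text
[[  0   0  22  26 353]] [[291.83286119 273.1529745 ]]
512 [array([292.8, 269.3]), array([293.3, 275.4]), array([293.8, 281.2])]
514 [array([293.8, 269.3]), array([294.3, 275.4]), array([294.7, 281.2])]
516 [array([294.8, 269.3]), array([295.3, 275.4]), array([295.7, 281.2])]
518 [array([295.8, 269.4]), array([296.3, 275.4]), array([296.7, 281.3])]
[ 516.26374531 -281.32027133  130.        ]
(array([5.00925451, 0.04816644, 6.94661149]), array([-0.00041246, -0.00117906, -0.00212751]))
```

>>> step_arm --targets '[{"offset": [1, 0, 0], "rot": [0, 0, 0]}, {"offset": [1, 0, 0], "rot": [0, 0, 0]}, {"offset": [1, 0, 1], "rot": [0, 0, 0]}, {"offset": [1, 0, 1], "rot": [0, 0, 0]}, {"offset": [1, 0.05, 1], "rot": [0, 0, 0]}, {"offset": [0, 0, 1], "rot": [0, 0, 0]}, {"offset": [0, 0, 1], "rot": [0, 0, 0]}, {"offset": [0, 0, 1], "rot": [0, 0, 0]}, {"offset": [0, 0, 1], "rot": [0, 0, 0]}, {"offset": [0, 0, 1], "rot": [0, 0, 0]}]'

```text
time_s: 9.25
ee_pos: [515.4, -284.3, 168.7]
eef_rot: [-0.0, 0.434, 0.901, 0.0]
wrist_force: [0.3, -0.0, -0.6]
width: 84.8
gripper_force: 0.0
```

>>> step_arm --targets '[{"offset": [0, 0, 1], "rot": [0, 0, 0]}, {"offset": [0, 0, 1], "rot": [0, 0, 0]}, {"offset": [0, 0, 1], "rot": [0, 0, 0]}, {"offset": [0, 0, 0.7], "rot": [0, 0, 0]}, {"offset": [0, 0, 0], "rot": [0, 0, 0]}]'

```text
time_s: 9.75
ee_pos: [514.4, -283.7, 93.8]
eef_rot: [-0.002, 0.434, 0.901, 0.0]
wrist_force: [0.1, 0.3, -0.5]
width: 84.8
gripper_force: 0.0
```

>>> step_arm --targets '[{"offset": [0, 0, 0], "rot": [0, 0, 0]}, {"offset": [0, 0, 0], "rot": [0, 0, 0]}, {"offset": [0, 0, 0], "rot": [0, 0, 0]}, {"offset": [0, 0, 0], "rot": [0, 0, 0]}, {"offset": [0, 0, 0], "rot": [0, 0, 0]}, {"offset": [0, 0, 0], "rot": [0, 0, 0]}, {"offset": [0, 0, 0], "rot": [0, 0, 0]}]' --gripper 22 --grip_force 40

```text
time_s: 10.45
ee_pos: [516.4, -284.7, 97.0]
eef_rot: [0.001, 0.434, 0.901, 0.0]
wrist_force: [0.1, 1.7, 6.2]
width: 30.6
gripper_force: 39.3
```

Run:
```python
from h import *
print(delta((515,-284,94),38.7),sense()["wrist_force"],sense()["time_s"])
# plan to stand
_,p,r=S();print(r.inv().apply(np.array((433,105,p[2]))-p)/20)
```

```text
(array([ 0.07242823, -0.03504851,  0.15108753]), array([ 0.00043897,  0.00082439, -0.00207851])) [0.08654273 1.70046562 6.21079624] 10.45
[ 1.78442510e+01  8.86829018e+00 -1.69536852e-02]
```

>>> step_arm --targets '[{"offset": [0, 0, -0.5], "rot": [0, 0, 0]}, {"offset": [0, 0, -0.7], "rot": [0, 0, 0]}, {"offset": [0, 0, -1], "rot": [0, 0, 0]}, {"offset": [0, 0, -1], "rot": [0, 0, 0]}, {"offset": [0, 0, -0.8], "rot": [0, 0, 0]}, {"offset": [0.5, 0.25, 0], "rot": [0, 0, 0]}, {"offset": [1, 0.5, 0], "rot": [0, 0, 0]}, {"offset": [1, 0.5, 0], "rot": [0, 0, 0]}, {"offset": [1, 0.5, 0], "rot": [0, 0, 0]}, {"offset": [1, 0.5, 0], "rot": [0, 0, 0]}]'

```text
time_s: 11.45
ee_pos: [493.8, -184.4, 175.5]
eef_rot: [-0.001, 0.434, 0.901, 0.0]
wrist_force: [0.2, 0.4, -3.3]
width: 30.7
gripper_force: 40.0
```

>>> step_arm --targets '[{"offset": [1, 0.5, 0], "rot": [0, 0, 0]}, {"offset": [1, 0.5, 0], "rot": [0, 0, 0]}, {"offset": [1, 0.5, 0], "rot": [0, 0, 0]}, {"offset": [1, 0.5, 0], "rot": [0, 0, 0]}, {"offset": [1, 0.5, 0], "rot": [0, 0, 0]}, {"offset": [1, 0.5, 0], "rot": [0, 0, 0]}, {"offset": [1, 0.5, 0], "rot": [0, 0, 0]}, {"offset": [1, 0.5, 0], "rot": [0, 0, 0]}, {"offset": [1, 0.5, 0], "rot": [0, 0, 0]}, {"offset": [1, 0.5, 0], "rot": [0, 0, 0]}]'

```text
time_s: 12.45
ee_pos: [447.3, 33.9, 175.7]
eef_rot: [-0.0, 0.434, 0.901, -0.0]
wrist_force: [0.0, 0.1, -2.0]
width: 30.8
gripper_force: 40.0
```

>>> step_arm --targets '[{"offset": [1, 0.5, 0], "rot": [0, 0, 0]}, {"offset": [1, 0.5, 0], "rot": [0, 0, 0]}, {"offset": [1, 0.5, 0], "rot": [0, 0, 0]}, {"offset": [0.35, 0, 1], "rot": [0, 0, 0]}, {"offset": [0, 0, 1], "rot": [0, 0, 0]}, {"offset": [0, 0, 0.8], "rot": [0, 0, 0]}, {"offset": [0, 0, 0], "rot": [0, 0, 0]}, {"offset": [0, 0, 0], "rot": [0, 0, 0]}]'

```text
time_s: 13.25
ee_pos: [429.8, 103.9, 120.0]
eef_rot: [-0.0, 0.434, 0.901, -0.0]
wrist_force: [0.7, 0.0, -2.6]
width: 30.8
gripper_force: 40.1
```

Run:
```python
from h import *
print(delta((433,105,97),38.7),sense()["wrist_force"],sense()["time_s"],sense()["width"])
a=get_image("side");cv2.imwrite("pics/side3.png",a)
b=get_image("top");cv2.imwrite("pics/top3.png",b)
cv2.imwrite("pics/p4.png",cv2.hconcat([cv2.resize(x,(400,400),interpolation=cv2.INTER_CUBIC) for x in(a[130:230,230:330],b[190:290,220:320])]))
print(spot_in("side","dosing_ring"),spot_in("top","dosing_ring"),spot_in("side","tamper"))
```

```text
(array([-0.05663308,  0.16249019,  1.15187763]), array([-0.00066138, -0.00036393, -0.00203393])) [ 0.71795781  0.0255395  -2.63671118] 13.25 30.843518291362074
[{'position': [511.8, -271.3, 62.5], 'confidence': 0.84}, {'position': [353.7, -296.5, 15.3], 'confidence': 0.76}] [{'position': [357.8, -306.8, 9.8], 'confidence': 0.64}, {'position': [518.5, -284.2, 64.2], 'confidence': 0.52}] [{'position': [432.4, 97.3, 104.1], 'confidence': 0.79}]
```

View pics/p4.png

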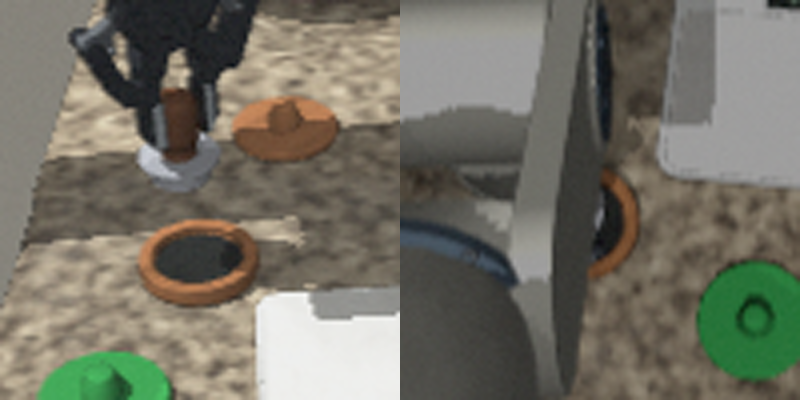

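Run:
```python
from h import *
print(ray("side",(274.75,170),104), ray("side",(279.3,195.3),16),ray("side",(198/4+230-.4,130+259/4-.4),16))
# ellipse of rim inner/outer in side, refit
im=cv2.imread("pics/side3.png");h=cv2.cvtColor(im,cv2.COLOR_BGR2HSV)[183:208,262:297]
m=cv2.inRange(h,(3,110,60),(16,255,255));ys,xs=np.where(m);print(xs.min()+262,xs.max()+262,ys.min()+183,ys.max()+183)
for z in(16,0):
  q=np.array([proj("side",(433+45*np.cos(a),105+45*np.sin(a),z)) for a in np.linspace(0,6.28,60)]);print(z,q.min(0),q.max(0))
q=np.array([proj("side",(429.8+29*np.cos(a),103.9+29*np.sin(a),104)) for a in np.linspace(0,6.28,60)]);print("flange",q.min(0),q.max(0))
```

```text
[429.13382998 100.77161382 104.        ] [435.18249531  98.86660888  16.        ] [434.10597672 103.38551569  16.        ]
265 294 185 205
16 [263.36458125 184.90264353] [294.11964045 203.69177684]
0 [263.92468355 189.11956166] [294.41283472 208.00795515]
flange [264.68108609 163.64517414] [285.51797451 175.33390409]
```

The held tamper is upright at crop (179,160), with the dished stand at (198,262). It needs about 4 mm more in x.

>>> step_arm --targets '[{"offset": [-0.05, 0.18, 0.5], "rot": [0, 0, 0]}, {"offset": [0, 0, 1], "rot": [0, 0, 0]}, {"offset": [0, 0, 1], "rot": [0, 0, 0]}, {"offset": [0, 0, 0.7], "rot": [0, 0, 0]}, {"offset": [0, 0, 0.3], "rot": [0, 0, 0]}, {"offset": [0, 0, 0.2], "rot": [0, 0, 0]}, {"offset": [0, 0, 0.15], "rot": [0, 0, 0]}, {"offset": [0, 0, 0], "rot": [0, 0, 0]}, {"offset": [0, 0, 0], "rot": [0, 0, 0]}]'

```text
time_s: 14.4
ee_pos: [434.3, 105.3, 43.5]
eef_rot: [0.0, 0.434, 0.901, 0.0]
wrist_force: [-0.6, 0.0, -2.7]
width: 30.8
gripper_force: 40.2
```

>>> step_arm --targets '[{"offset": [0, 0, 0.06], "rot": [0, 0, 0]}, {"offset": [0, 0, 0.06], "rot": [0, 0, 0]}, {"offset": [0, 0, 0], "rot": [0, 0, 0]}]'

```text
time_s: 14.7
ee_pos: [434.5, 105.4, 42.0]
eef_rot: [0.0, 0.434, 0.901, 0.0]
wrist_force: [-4.5, -0.2, 17.3]
width: 31.1
gripper_force: 42.5
```

Run:
```python
from h import *
s=sense();print(s["wrist_force"],s["ee_pos"],s["time_s"])
```

```text
[-4.47997389 -0.19777154 17.25435488] [434.46246854 105.43363112  41.98723393] 14.7
```

>>> step_arm --targets '[{"offset": [0, 0, 0], "rot": [0, 0, 0]}, {"offset": [0, 0, 0], "rot": [0, 0, 0]}, {"offset": [0, 0, 0], "rot": [0, 0, 0]}, {"offset": [0, 0, 0], "rot": [0, 0, 0]}, {"offset": [0, 0, -1], "rot": [0, 0, 0]}, {"offset": [0, 0, -1], "rot": [0, 0, 0]}, {"offset": [0, 0, -1], "rot": [0, 0, 0]}, {"offset": [0, 0, -1], "rot": [0, 0, 0]}, {"offset": [0, 0, -1], "rot": [0, 0, 0]}]' --gripper 85

```text
time_s: 15.6
ee_pos: [433.7, 105.2, 141.4]
eef_rot: [-0.0, 0.434, 0.901, -0.0]
wrist_force: [0.6, 0.3, -0.1]
width: 85.2
gripper_force: 0.0
```

>>> step_arm --targets '[{"offset": [-1, -0.5, 0], "rot": [0, 0, 0]}, {"offset": [-1, -0.5, 0], "rot": [0, 0, 0]}, {"offset": [-1, -0.5, 0], "rot": [0, 0, 0]}, {"offset": [-1, -0.5, 0], "rot": [0, 0, 0]}, {"offset": [-1, -0.5, 0], "rot": [0, 0, 0]}, {"offset": [-1, -0.5, 0], "rot": [0, 0, 0]}, {"offset": [-1, -0.5, 0], "rot": [0, 0, 0]}, {"offset": [-1, -0.5, 0], "rot": [0, 0, 0]}, {"offset": [-1, -0.5, 0], "rot": [0, 0, 0]}, {"offset": [-1, -0.5, 0], "rot": [0, 0, 0]}]'

```text
time_s: 16.6
ee_pos: [480.2, -114.5, 140.5]
eef_rot: [-0.0, 0.434, 0.901, -0.0]
wrist_force: [-0.1, -0.3, -0.4]
width: 84.8
gripper_force: 0.0
```

Run:
```python
from h import *
print(delta((516,-284.5,110),38.7),sense()["time_s"])
a=get_image("side");cv2.imwrite("pics/side4.png",a)
b=get_image("top");cv2.imwrite("pics/top4.png",b)
print(spot_in("side","tamper"))
cv2.imwrite("pics/p5.png",cv2.hconcat([cv2.resize(x,(400,400),interpolation=cv2.INTER_CUBIC) for x in(a[140:220,240:320],a[255:335,255:335])]))
```

```text
(array([-7.76793846, -3.89266052,  1.52577821]), array([-8.12724868e-05, -1.30301195e-04, -2.14936809e-03])) 16.6
[{'position': [441.2, 92.8, 29.5], 'confidence': 0.67}]
```

View pics/p5.png

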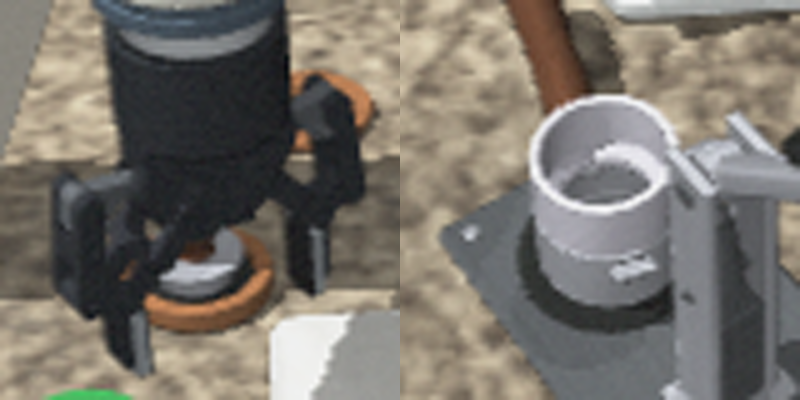

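The tamper sits upright in the dished stand at crop (205,265). The ring remains on the portafilter, with its rim centre at side (296.3,285.8).

Run:
```python
from h import *
print(ray("side",(296.0,285.6),78))
q=np.array([proj("side",(516+31*np.cos(a),-284.5+31*np.sin(a),78)) for a in np.linspace(0,6.28,90)]);print(q.min(0),q.max(0))
```

```text
[ 515.58752077 -281.64738718   78.        ]
[280.93913602 274.99370814] [311.20468711 299.16676846]
```

>>> step_arm --targets '[{"offset": [-1, -0.5, 0], "rot": [0, 0, 0]}, {"offset": [-1, -0.5, 0], "rot": [0, 0, 0]}, {"offset": [-1, -0.5, 0], "rot": [0, 0, 0]}, {"offset": [-1, -0.5, 0], "rot": [0, 0, 0]}, {"offset": [-1, -0.5, 0], "rot": [0, 0, 0]}, {"offset": [-1, -0.5, 0], "rot": [0, 0, 0]}, {"offset": [-1, -0.5, 0], "rot": [0, 0, 0]}, {"offset": [-0.73, -0.38, 0], "rot": [0, 0, 0]}, {"offset": [0, 0, 0.5], "rot": [0, 0, 0]}, {"offset": [0, 0, 0.5], "rot": [0, 0, 0]}]'

```text
time_s: 17.75
ee_pos: [515.5, -282.1, 119.9]
eef_rot: [-0.0, 0.435, 0.901, 0.0]
wrist_force: [-0.1, 0.7, 0.6]
width: 84.8
gripper_force: 0.0
```

>>> step_arm --targets '[{"offset": [0, 0, 1], "rot": [0, 0, 0]}, {"offset": [0, 0, 1], "rot": [0, 0, 0]}, {"offset": [0, 0, 1], "rot": [0, 0, 0]}, {"offset": [0, 0, 0.7], "rot": [0, 0, 0]}, {"offset": [0, 0, 0], "rot": [0, 0, 0]}, {"offset": [0, 0, 0], "rot": [0, 0, 0]}]'

```text
time_s: 18.35
ee_pos: [515.6, -282.3, 46.6]
eef_rot: [-0.0, 0.434, 0.901, 0.0]
wrist_force: [0.3, -0.8, 0.6]
width: 84.9
gripper_force: 0.0
```

Run:
```python
from h import *
print(delta((516,-284,44),38.7),sense()["time_s"],sense()["wrist_force"])
a=get_image("side")
cv2.imwrite("pics/p6.png",cv2.resize(a[235:335,245:345],(500,500),interpolation=cv2.INTER_CUBIC))
```

```text
(array([-0.0781683 , -0.03825101,  0.12786882]), array([-0.00015896, -0.00047867, -0.00185868])) 18.35 [ 0.28033965 -0.78250542  0.58673315]
```

View pics/p6.png

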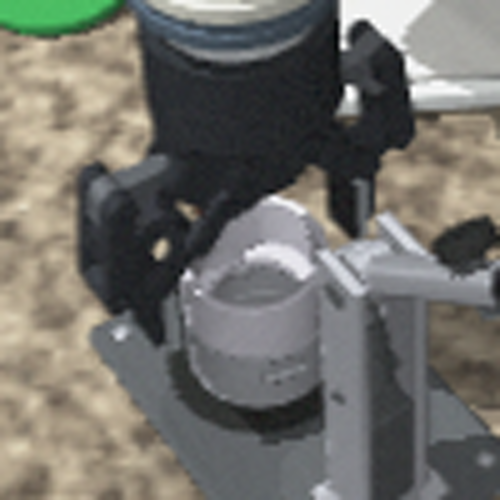

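The fingers straddle the ring at crop (255,290). Now I'll close.

>>> step_arm --targets '[{"offset": [-0.05, 0, 0.1], "rot": [0, 0, 0]}, {"offset": [0, 0, 0], "rot": [0, 0, 0]}, {"offset": [0, 0, 0], "rot": [0, 0, 0]}, {"offset": [0, 0, 0], "rot": [0, 0, 0]}, {"offset": [0, 0, 0], "rot": [0, 0, 0]}]' --gripper 52 --grip_force 30

```text
time_s: 18.9
ee_pos: [517.0, -284.0, 45.6]
eef_rot: [0.001, 0.434, 0.901, 0.0]
wrist_force: [0.4, 0.7, 5.1]
width: 60.6
gripper_force: 34.0
```

>>> step_arm --targets '[{"offset": [0, 0, -0.2], "rot": [0, 0, 0]}, {"offset": [0, 0, -0.4], "rot": [0, 0, 0]}, {"offset": [0, 0, -0.7], "rot": [0, 0, 0]}, {"offset": [0, 0, -0.9], "rot": [0, 0, 0]}, {"offset": [0, 0, -0.9], "rot": [0, 0, 0]}, {"offset": [0, 0, -0.9], "rot": [0, 0, 0]}, {"offset": [0, 0, 0], "rot": [0, 0, 0]}]'

```text
time_s: 19.6
ee_pos: [518.0, -284.5, 128.0]
eef_rot: [0.003, 0.434, 0.901, -0.0]
wrist_force: [0.6, -0.6, -0.3]
width: 60.6
gripper_force: 34.1
```

Run:
```python
from h import *
print(delta((484,291,110),38.7),sense()["time_s"],sense()["wrist_force"])
a=get_image("side");cv2.imwrite("pics/side6.png",a)
print(spot_in("side","portafilter"),spot_in("side","dosing_ring"))
```

```text
(array([23.5794266 , 16.58663855,  0.82151194]), array([ 0.00122682,  0.00297618, -0.00210535])) 19.6 [ 0.55738761 -0.57575379 -0.28320575]
[{'position': [513.8, -273.4, 32.1], 'confidence': 0.65}] [{'position': [355.4, -300.2, 10.8], 'confidence': 0.62}, {'position': [521.1, -279.5, 149.0], 'confidence': 0.59}]
```

>>> step_arm --targets '[{"offset": [0.6, 0.4, 0], "rot": [0, 0, 0]}, {"offset": [1, 0.7, 0], "rot": [0, 0, 0]}, {"offset": [1, 0.7, 0], "rot": [0, 0, 0]}, {"offset": [1, 0.7, 0], "rot": [0, 0, 0]}, {"offset": [1, 0.7, 0], "rot": [0, 0, 0]}, {"offset": [1, 0.7, 0], "rot": [0, 0, 0]}, {"offset": [1, 0.7, 0], "rot": [0, 0, 0]}, {"offset": [1, 0.7, 0], "rot": [0, 0, 0]}, {"offset": [1, 0.7, 0], "rot": [0, 0, 0]}, {"offset": [1, 0.7, 0], "rot": [0, 0, 0]}]'

```text
time_s: 20.75
ee_pos: [500.4, -48.1, 123.8]
eef_rot: [-0.001, 0.434, 0.901, -0.0]
wrist_force: [1.3, 0.0, -1.6]
width: 60.5
gripper_force: 34.1
```

>>> step_arm --targets '[{"offset": [1, 0.7, 0], "rot": [0, 0, 0]}, {"offset": [1, 0.7, 0], "rot": [0, 0, 0]}, {"offset": [1, 0.7, 0], "rot": [0, 0, 0]}, {"offset": [1, 0.7, 0], "rot": [0, 0, 0]}, {"offset": [1, 0.7, 0], "rot": [0, 0, 0]}, {"offset": [1, 0.7, 0], "rot": [0, 0, 0]}, {"offset": [1, 0.7, 0], "rot": [0, 0, 0]}, {"offset": [1, 0.7, 0], "rot": [0, 0, 0]}, {"offset": [1, 0.7, 0], "rot": [0, 0, 0]}, {"offset": [1, 0.7, 0], "rot": [0, 0, 0]}]'

```text
time_s: 21.75
ee_pos: [485.1, 195.0, 123.8]
eef_rot: [-0.001, 0.434, 0.901, -0.001]
wrist_force: [-0.4, -0.0, -1.9]
width: 60.4
gripper_force: 34.1
```

>>> step_arm --targets '[{"offset": [1, 0.7, 0], "rot": [0, 0, 0]}, {"offset": [1, 0.7, 0], "rot": [0, 0, 0]}, {"offset": [1, 0.7, 0], "rot": [0, 0, 0]}, {"offset": [0, 0.1, 1], "rot": [0, 0, 0]}, {"offset": [0, 0, 1], "rot": [0, 0, 0]}, {"offset": [0, 0, 0.3], "rot": [0, 0, 0]}, {"offset": [0, 0, 0], "rot": [0, 0, 0]}, {"offset": [0, 0, 0], "rot": [0, 0, 0]}]'

```text
time_s: 22.55
ee_pos: [483.6, 268.1, 78.9]
eef_rot: [-0.0, 0.434, 0.901, -0.0]
wrist_force: [0.0, -0.5, -1.1]
width: 60.1
gripper_force: 34.3
```

Run:
```python
from h import *
print(delta((484,291,40),38.7),sense()["time_s"],sense()["wrist_force"])
a=get_image("side");cv2.imwrite("pics/side7.png",a)
cv2.imwrite("pics/p7.png",cv2.resize(a[110:190,260:340],(560,560),interpolation=cv2.INTER_CUBIC))
for im in("side0","side7"):
  h=cv2.cvtColor(cv2.imread(f"pics/{im}.png"),cv2.COLOR_BGR2HSV)[145:180,280:325]
  m=cv2.inRange(h,(3,100,60),(18,255,255));ys,xs=np.where(m);print(xs.min()+280,xs.max()+280,ys.min()+145,ys.max()+145)
q=np.array([proj("side",(484+45*np.cos(t),291+45*np.sin(t),10)) for t in np.linspace(0,6.28,90)]);print(q.min(0),q.max(0),proj("side",(484,291,31)))
_,p,r=S()
for z in (p[2]+32.4,p[2]-1.6):
  q=np.array([proj("side",(p[0]+31*np.cos(t),p[1]+31*np.sin(t),z)) for t in np.linspace(0,6.28,90)]);print(q.min(0),q.max(0))
```

```text
(array([0.88274076, 0.72618575, 1.94710256]), array([-8.66587683e-05, -3.75422654e-05, -2.20147854e-03])) 22.55 [ 0.03451991 -0.48045158 -1.07876386]
288 314 154 169
280 314 154 179
[286.76877374 153.95270997] [313.91556473 168.79377329] [300.07596507 155.7845267 ]
[288.43585151 132.74960608] [308.38576156 142.70749706]
[289.11861675 142.10019318] [308.72663676 152.26032409]
```

View pics/p7.png

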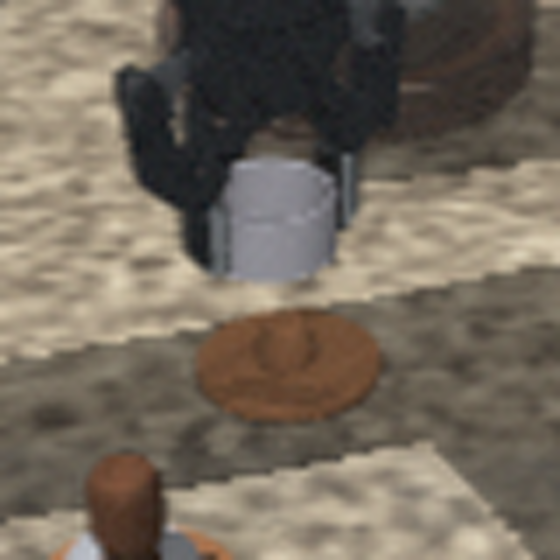

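The ring is held level at crop (278,220), and the peg stand is below it at (288,365). Now I'll centre and lower.

>>> step_arm --targets '[{"offset": [0.5, 0.4, 0], "rot": [0, 0, 0]}, {"offset": [0.37, 0.35, 0.3], "rot": [0, 0, 0]}, {"offset": [0, 0, 0.8], "rot": [0, 0, 0]}, {"offset": [0, 0, 0.8], "rot": [0, 0, 0]}, {"offset": [0, 0, 0], "rot": [0, 0, 0]}, {"offset": [0, 0, 0.4], "rot": [0, 0, 0]}, {"offset": [0, 0, 0.3], "rot": [0, 0, 0]}, {"offset": [0, 0, 0], "rot": [0, 0, 0]}]'

```text
time_s: 23.4
ee_pos: [484.4, 291.0, 26.2]
eef_rot: [-0.0, 0.434, 0.901, -0.0]
wrist_force: [0.1, 1.1, -0.9]
width: 60.8
gripper_force: 34.3
```

>>> step_arm --targets '[{"offset": [0, 0, 0.3], "rot": [0, 0, 0]}, {"offset": [0, 0, 0.2], "rot": [0, 0, 0]}, {"offset": [0, 0, 0], "rot": [0, 0, 0]}]'

```text
time_s: 23.7
ee_pos: [484.4, 290.8, 16.2]
eef_rot: [-0.0, 0.434, 0.901, -0.0]
wrist_force: [-0.0, -0.0, -0.6]
width: 60.7
gripper_force: 34.3
```

>>> step_arm --targets '[{"offset": [0, 0, 0.1], "rot": [0, 0, 0]}, {"offset": [0, 0, 0.08], "rot": [0, 0, 0]}, {"offset": [0, 0, 0], "rot": [0, 0, 0]}]'

```text
time_s: 24.0
ee_pos: [484.6, 291.0, 13.0]
eef_rot: [-0.0, 0.434, 0.901, -0.0]
wrist_force: [0.2, 0.3, -1.5]
width: 60.4
gripper_force: 34.3
```

>>> step_arm --targets '[{"offset": [0, 0, 0.06], "rot": [0, 0, 0]}, {"offset": [0, 0, 0], "rot": [0, 0, 0]}]'

```text
time_s: 24.2
ee_pos: [484.7, 291.0, 11.8]
eef_rot: [-0.0, 0.434, 0.901, -0.0]
wrist_force: [-0.6, -0.5, -2.0]
width: 60.2
gripper_force: 34.3
```

>>> step_arm --targets '[{"offset": [0, 0, 0.06], "rot": [0, 0, 0]}, {"offset": [0, 0, 0.04], "rot": [0, 0, 0]}, {"offset": [0, 0, 0], "rot": [0, 0, 0]}]'

```text
time_s: 24.5
ee_pos: [484.7, 291.1, 11.5]
eef_rot: [0.0, 0.434, 0.901, 0.0]
wrist_force: [-5.5, -3.4, 20.9]
width: 60.5
gripper_force: 36.2
```

>>> step_arm --targets '[{"offset": [0, 0, 0], "rot": [0, 0, 0]}, {"offset": [0, 0, 0], "rot": [0, 0, 0]}, {"offset": [0, 0, 0], "rot": [0, 0, 0]}, {"offset": [0, 0, 0], "rot": [0, 0, 0]}, {"offset": [0, 0, -0.5], "rot": [0, 0, 0]}, {"offset": [0, 0, -1], "rot": [0, 0, 0]}, {"offset": [0, 0, -1], "rot": [0, 0, 0]}, {"offset": [0, 0, -1], "rot": [0, 0, 0]}, {"offset": [0, 0, -1], "rot": [0, 0, 0]}, {"offset": [0, 0, -1], "rot": [0, 0, 0]}]' --gripper 85

```text
time_s: 25.5
ee_pos: [484.6, 291.0, 121.4]
eef_rot: [0.0, 0.434, 0.901, 0.0]
wrist_force: [0.9, -0.7, 0.3]
width: 85.3
gripper_force: 0.0
```

Run:
```python
from h import *
print(delta((515,-283,120),18),sense()["time_s"],sense()["joint_positions"])
a=get_image("side");cv2.imwrite("pics/side8.png",a);b=get_image("top");cv2.imwrite("pics/top8.png",b)
print(spot_in("side","portafilter"),spot_in("top","portafilter"))
c=cv2.resize(a[130:190,270:330],(400,400),interpolation=cv2.INTER_CUBIC)
d=cv2.resize(a[225:325,255:355],(400,400),interpolation=cv2.INTER_CUBIC)
cv2.imwrite("pics/p8.png",cv2.hconcat([c,d]))
```

```text
(array([-23.40434753, -16.68251272,   0.06281574]), array([ 2.03629521e-04, -3.14728373e-05,  2.27882540e-01])) 25.5 [ 5.38119007e-01  3.90929516e-01  1.85664870e+00  4.46732523e-05
  8.93694390e-01 -1.34025302e-01]
[{'position': [501.7, -262.6, 38.1], 'confidence': 0.91}, {'position': [604.3, -408.8, 229.7], 'confidence': 0.16}] [{'position': [437.1, 101.3, 18.8], 'confidence': 0.69}, {'position': [499.4, -259.8, 43.6], 'confidence': 0.55}]
```

View pics/p8.png

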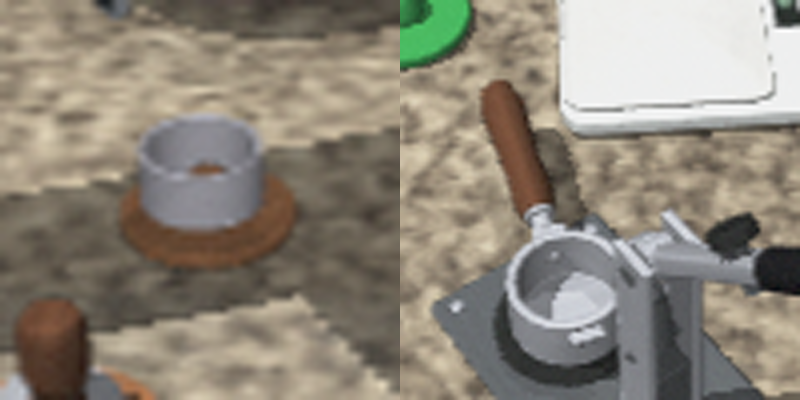

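The ring lies over the peg on its disc at crop (201,180). The portafilter's rim centre is at about side (296.5,295.6), its handle tip at (279.5,247) and its handle root at (289,275).

Run:
```python
from h import *
e=ray("side",(279.8,248),37);i=ray("side",(289.2,274.5),37);c=ray("side",(296.5,295.6),48);print(e,i,c,np.degrees(np.arctan2(*(e-i)[1::-1])),np.degrees(np.arctan2(*(e-c)[1::-1])))
q=np.array([proj("side",(515+32.5*np.cos(t),-283+32.5*np.sin(t),48)) for t in np.linspace(0,6.28,90)]);print(q.min(0),q.max(0))
# plate corners side8
for uv in((395/1,0),): pass
for z in(22,):
  for u in ((565-400,100),(770-400,95)): print("plate corner",ray("side",(255+u[0]/4-.4,225+u[1]/4-.4),z))
_,p,r=S();print(r.inv().apply(np.array((515,-283,p[2]))-p)/20)
```

```text
[ 463.30717612 -134.97710612   37.        ] [ 493.35519562 -217.38790692   37.        ] [ 515.24982372 -283.74317743   48.        ] 110.03249471672423 109.24698246175254
[280.89874688 283.07191336] [311.86226594 308.33921597]
plate corner [ 500.71342963 -125.3674479    22.        ]
plate corner [ 626.89430105 -119.68340952   22.        ]
[-2.34021676e+01 -1.66927291e+01 -1.44218074e-02]
```

Run:
```python
from h import *
P=[ray("side",(200+x/3-.3,150+y/3-.3),22) for x,y in((290,303),(443,297),(290,165),(415,157))]
for p in P: print(p.round(1))
print(np.mean(P,0))
# white scale body outline in both views
for c,b in(("side",(280,190,370,265)),("top",(275,175,362,245))):
    im=cv2.imread(f"pics/{c}0.png");a=im[b[1]:b[3],b[0]:b[2]]
    hsv=cv2.cvtColor(a,cv2.COLOR_BGR2HSV);m=cv2.inRange(hsv,(0,0,125),(180,28,255))
    m=cv2.morphologyEx(m,cv2.MORPH_OPEN,np.ones((5,5)))
    k=max(cv2.findContours(m,0,2)[0],key=cv2.contourArea);r=cv2.minAreaRect(k);h=cv2.convexHull(k)
    q=cv2.approxPolyDP(h,4,True)[:,0]+np.array(b[:2]);print(c,q.tolist(),[ray(c,u,22).round() for u in q])
```

```text
[ 502.3 -129.1   22. ]
[ 627.5 -120.9   22. ]
[489.2  48.7  22. ]
[606.4  61.7  22. ]
[556.33874198 -34.86875832  22.        ]
side [[351, 202], [359, 252], [298, 257], [294, 206]] [array([643.,  62.,  22.]), array([ 656., -132.,   22.]), array([ 508., -150.,   22.]), array([483.,  43.,  22.])]
top [[297, 184], [297, 191], [289, 193], [291, 184]] [array([639.,  50.,  22.]), array([616.,  45.,  22.]), array([605.,  69.,  22.]), array([635.,  69.,  22.])]
```

>>> step_arm --targets '[{"offset": [-1, -0.71, 0], "rot": [0, 0, 0]}, {"offset": [-1, -0.71, 0], "rot": [0, 0, 0]}, {"offset": [-1, -0.71, 0], "rot": [0, 0, 0]}, {"offset": [-1, -0.71, 0], "rot": [0, 0, 0]}, {"offset": [-1, -0.71, 0], "rot": [0, 0, 0]}, {"offset": [-1, -0.71, 0], "rot": [0, 0, 0]}, {"offset": [-1, -0.71, 0], "rot": [0, 0, 0]}, {"offset": [-1, -0.71, 0], "rot": [0, 0, 0]}, {"offset": [-1, -0.71, 0], "rot": [0, 0, 0]}, {"offset": [-1, -0.71, 0], "rot": [0, 0, 0]}]'

```text
time_s: 26.7
ee_pos: [497.2, 45.1, 118.9]
eef_rot: [-0.001, 0.434, 0.901, -0.0]
wrist_force: [0.5, 0.1, 0.2]
width: 84.9
gripper_force: 0.0
```

>>> step_arm --targets '[{"offset": [-1, -0.71, 0], "rot": [0, 0, 0]}, {"offset": [-1, -0.71, 0], "rot": [0, 0, 0]}, {"offset": [-1, -0.71, 0], "rot": [0, 0, 0]}, {"offset": [-1, -0.71, 0], "rot": [0, 0, 0]}, {"offset": [-1, -0.71, 0], "rot": [0, 0, 0]}, {"offset": [-1, -0.71, 0], "rot": [0, 0, 0]}, {"offset": [-1, -0.71, 0], "rot": [0, 0, 0]}, {"offset": [-1, -0.71, 0], "rot": [0, 0, 0]}, {"offset": [-1, -0.71, 0], "rot": [0, 0, 0]}, {"offset": [-1, -0.71, 0], "rot": [0, 0, 0]}]'

```text
time_s: 27.7
ee_pos: [510.7, -199.5, 118.7]
eef_rot: [-0.001, 0.434, 0.901, -0.0]
wrist_force: [0.4, -0.1, -0.0]
width: 85.4
gripper_force: 0.0
```

>>> step_arm --targets '[{"offset": [-1, -0.71, 0], "rot": [0, 0, 0]}, {"offset": [-1, -0.71, 0], "rot": [0, 0, 0]}, {"offset": [-1, -0.71, 0], "rot": [0, 0, 0]}, {"offset": [-0.4, -0.36, 0], "rot": [0, 0, 0]}, {"offset": [0, 0, 0], "rot": [0, 0, 0]}, {"offset": [0, 0, 0], "rot": [0, 0, 0]}]'

```text
time_s: 28.3
ee_pos: [514.2, -282.1, 119.2]
eef_rot: [-0.001, 0.435, 0.901, 0.0]
wrist_force: [-0.4, 0.2, 0.4]
width: 85.0
gripper_force: 0.0
```

>>> step_arm --targets '[{"offset": [-0.09, 0, 1], "rot": [0, 0, 0]}, {"offset": [0, 0, 1], "rot": [0, 0, 0]}, {"offset": [0, 0, 1], "rot": [0, 0, 0]}, {"offset": [0, 0, 1], "rot": [0, 0, 0]}, {"offset": [0, 0, 0.8], "rot": [0, 0, 0]}, {"offset": [0, 0, 0.5], "rot": [0, 0, 0]}, {"offset": [0, 0, 0], "rot": [0, 0, 0]}]'

```text
time_s: 29.0
ee_pos: [515.2, -283.4, 12.6]
eef_rot: [-0.001, 0.434, 0.901, 0.0]
wrist_force: [0.4, -0.6, 0.5]
width: 84.9
gripper_force: 0.0
```

>>> step_arm --targets '[{"offset": [0, 0, 0], "rot": [0, 0, 0]}, {"offset": [0, 0, 0], "rot": [0, 0, 0]}, {"offset": [0, 0, 0], "rot": [0, 0, 0]}, {"offset": [0, 0, 0], "rot": [0, 0, 0]}, {"offset": [0, 0, 0], "rot": [0, 0, 0]}]' --gripper 52 --grip_force 70

```text
time_s: 29.5
ee_pos: [516.7, -284.7, 15.1]
eef_rot: [0.001, 0.434, 0.901, 0.0]
wrist_force: [-0.1, 2.0, 6.9]
width: 62.4
gripper_force: 78.0
```

Run:
```python
from h import *
s,p,r=S();print(p,s["wrist_force"],s["width"],s["gripper_force"],s["time_s"],r.inv().apply(np.array((556,-35,p[2]))-p)/20)
```

```text
[ 516.74513897 -284.69166308   15.11178219] [-0.12511987  2.03444459  6.86270024] 62.40642645189946 77.9710597358644 29.5 [ 8.54884911e+00  9.30775644e+00 -5.08426112e-03]
```

>>> step_arm --targets '[{"offset": [0, 0, 0], "rot": [0, 0, 0]}, {"offset": [0, 0, -0.2], "rot": [0, 0, 0]}, {"offset": [0, 0, -0.4], "rot": [0, 0, 0]}, {"offset": [0, 0, -0.6], "rot": [0, 0, 0]}, {"offset": [0, 0, -0.8], "rot": [0, 0, 0]}, {"offset": [0, 0, -0.8], "rot": [0, 0, 0]}, {"offset": [0, 0, -0.4], "rot": [0, 0, 0]}, {"offset": [0, 0, -0.2], "rot": [0, 0, 0]}, {"offset": [0.2, 0.2, 0], "rot": [0, 0, 0]}, {"offset": [0.6, 0.7, 0], "rot": [0, 0, 0]}]' --grip_force 90

```text
time_s: 30.5
ee_pos: [519.8, -261.1, 81.6]
eef_rot: [-0.0, 0.435, 0.9, -0.0]
wrist_force: [-0.1, 0.8, -5.9]
width: 62.2
gripper_force: 99.1
```

>>> step_arm --targets '[{"offset": [0.9, 1, 0], "rot": [0, 0, 0]}, {"offset": [0.9, 1, 0], "rot": [0, 0, 0]}, {"offset": [0.9, 1, 0], "rot": [0, 0, 0]}, {"offset": [0.9, 1, 0], "rot": [0, 0, 0]}, {"offset": [0.9, 1, 0], "rot": [0, 0, 0]}, {"offset": [0.9, 1, 0], "rot": [0, 0, 0]}, {"offset": [0.9, 1, 0], "rot": [0, 0, 0]}, {"offset": [0.8, 0.8, 0], "rot": [0, 0, 0]}, {"offset": [0.5, 0.5, 0], "rot": [0, 0, 0]}, {"offset": [0.2, 0.2, 0], "rot": [0, 0, 0]}]'

```text
time_s: 31.5
ee_pos: [555.6, -31.5, 81.4]
eef_rot: [-0.0, 0.434, 0.901, -0.0]
wrist_force: [-0.1, -0.5, -5.9]
width: 62.3
gripper_force: 99.3
```

Run:
```python
from h import *
s,p,r=S();print(p,s["wrist_force"],s["width"],s["gripper_force"],s["time_s"],r.inv().apply(np.array((556,-35,p[2]))-p)/20)
a=get_image("side")
cv2.imwrite("pics/p9.png",cv2.resize(a[130:270,240:380],(560,560),interpolation=cv2.INTER_CUBIC))
```

```text
[555.6169501  -31.46325445  81.39818286] [-0.06283081 -0.45439742 -5.85350572] 62.28281245918614 99.27828473970294 31.5 [-1.50161652e-01 -9.53400111e-02 -3.62002922e-05]
```

View pics/p9.png

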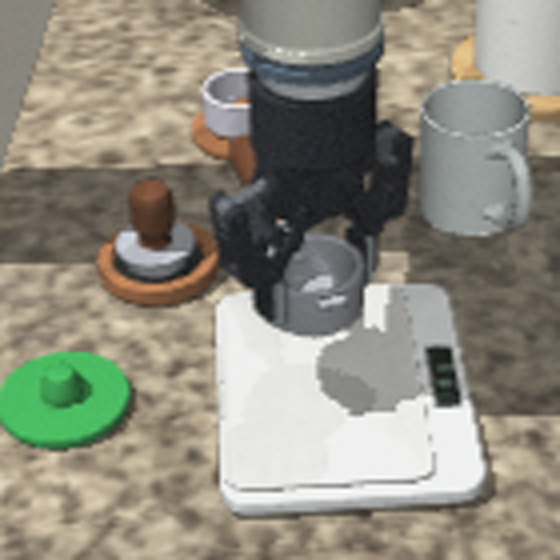

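The portafilter is held level at crop (315,285), above the plate at (325,390). The tamper and ring are still in place. Now I'll lower.

>>> step_arm --targets '[{"offset": [-0.15, -0.1, 0.3], "rot": [0, 0, 0]}, {"offset": [0, 0, 0.7], "rot": [0, 0, 0]}, {"offset": [0, 0, 0.7], "rot": [0, 0, 0]}, {"offset": [0, 0, 0.5], "rot": [0, 0, 0]}, {"offset": [0, 0, 0.2], "rot": [0, 0, 0]}, {"offset": [0, 0, 0.1], "rot": [0, 0, 0]}, {"offset": [0, 0, 0.05], "rot": [0, 0, 0]}, {"offset": [0, 0, 0], "rot": [0, 0, 0]}, {"offset": [0, 0, 0], "rot": [0, 0, 0]}]'

```text
time_s: 32.45
ee_pos: [556.6, -36.4, 31.3]
eef_rot: [0.0, 0.434, 0.901, 0.0]
wrist_force: [-0.2, 0.5, -5.0]
width: 61.9
gripper_force: 99.2
```

>>> step_arm --targets '[{"offset": [0, 0, 0.05], "rot": [0, 0, 0]}, {"offset": [0, 0, 0.05], "rot": [0, 0, 0]}, {"offset": [0, 0, 0], "rot": [0, 0, 0]}]'

```text
time_s: 32.75
ee_pos: [556.3, -36.3, 28.9]
eef_rot: [-0.0, 0.434, 0.901, -0.0]
wrist_force: [-0.8, 0.0, -5.2]
width: 62.2
gripper_force: 99.2
```

>>> step_arm --targets '[{"offset": [0, 0, 0.05], "rot": [0, 0, 0]}, {"offset": [0, 0, 0.05], "rot": [0, 0, 0]}, {"offset": [0, 0, 0], "rot": [0, 0, 0]}]'

```text
time_s: 33.05
ee_pos: [556.2, -36.3, 26.7]
eef_rot: [-0.0, 0.434, 0.901, -0.0]
wrist_force: [-0.1, -0.6, -4.2]
width: 61.8
gripper_force: 99.2
```

>>> step_arm --targets '[{"offset": [0, 0, 0.05], "rot": [0, 0, 0]}, {"offset": [0, 0, 0], "rot": [0, 0, 0]}]'

```text
time_s: 33.25
ee_pos: [556.3, -36.4, 25.8]
eef_rot: [-0.0, 0.434, 0.901, -0.0]
wrist_force: [0.3, 0.3, -4.6]
width: 61.7
gripper_force: 99.5
```

>>> step_arm --targets '[{"offset": [0, 0, 0.04], "rot": [0, 0, 0]}, {"offset": [0, 0, 0], "rot": [0, 0, 0]}]'

```text
time_s: 33.45
ee_pos: [556.3, -36.4, 25.7]
eef_rot: [0.0, 0.434, 0.901, 0.0]
wrist_force: [-2.8, 0.4, 3.5]
width: 61.6
gripper_force: 100.6
```

Contact. I'll soften the grip, then release and retreat.

>>> step_arm --targets '[{"offset": [0, 0, 0], "rot": [0, 0, 0]}, {"offset": [0, 0, 0], "rot": [0, 0, 0]}]' --grip_force 20

```text
time_s: 33.65
ee_pos: [556.3, -36.4, 25.7]
eef_rot: [0.0, 0.434, 0.901, 0.0]
wrist_force: [-3.1, -0.1, 7.1]
width: 61.8
gripper_force: 100.5
```

>>> step_arm --targets '[{"offset": [0, 0, 0], "rot": [0, 0, 0]}, {"offset": [0, 0, 0], "rot": [0, 0, 0]}, {"offset": [0, 0, 0], "rot": [0, 0, 0]}, {"offset": [0, 0, 0], "rot": [0, 0, 0]}, {"offset": [0, 0, -0.3], "rot": [0, 0, 0]}, {"offset": [0, 0, -0.8], "rot": [0, 0, 0]}, {"offset": [0, 0, -1], "rot": [0, 0, 0]}, {"offset": [0, 0, -1], "rot": [0, 0, 0]}, {"offset": [0, 0, -1], "rot": [0, 0, 0]}, {"offset": [0, 0, -1], "rot": [0, 0, 0]}]' --gripper 85

```text
time_s: 34.65
ee_pos: [556.3, -36.4, 128.3]
eef_rot: [0.0, 0.434, 0.901, 0.0]
wrist_force: [-0.6, -0.4, 0.5]
width: 85.0
gripper_force: 0.0
```

>>> step_arm --targets '[{"offset": [0, 0, -1], "rot": [0, 0, 0]}, {"offset": [0, 0, -1], "rot": [0, 0, 0]}, {"offset": [0, 0, -1], "rot": [0, 0, 0]}, {"offset": [0, 0, 0], "rot": [0, 0, 0]}, {"offset": [0, 0, 0], "rot": [0, 0, 0]}]'

```text
time_s: 35.15
ee_pos: [556.3, -36.4, 187.3]
eef_rot: [0.0, 0.434, 0.901, 0.0]
wrist_force: [-0.2, 0.1, -0.6]
width: 84.9
gripper_force: 0.0
```

Run:
```python
from h import *
s,p,r=S();print(p,s["wrist_force"],s["width"],s["time_s"])
a=get_image("side")
cv2.imwrite("pics/p10.png",cv2.resize(a[130:350,220:440],(600,600),interpolation=cv2.INTER_CUBIC))
print(spot_in("side","portafilter"))
```

```text
[556.33481635 -36.36048324 187.31540917] [-0.17125345  0.14589681 -0.64670774] 84.90763761704764 35.15
[{'position': [541.2, -15.5, 49.4], 'confidence': 0.95}]
```

View pics/p10.png

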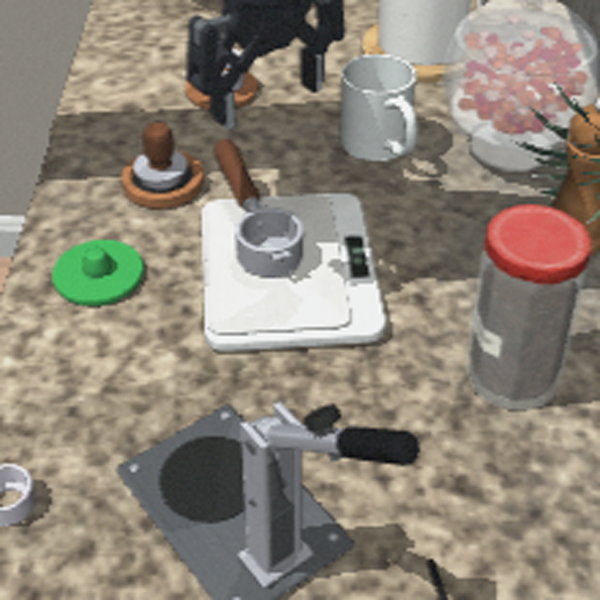

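The portafilter stands level in the middle of the plate at crop (270,250), and the lever is open. The tamper, mug and jar are in place, and the gripper is clear. Handing in.

```bash
python3 -c "
from plant import *
print(hand_in())"
```

```text
the job is handed in; nothing more can be done
None
```

I handed the job in at about 35 s, and no verdict came back: the lever is open, the tamper is in the dished stand, the ring is over its peg, and the portafilter is level on the middle of the scale, with the mug and jar left in place.

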